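# Shut the slide incubator

### The arm

A 6-joint arm with a two-finger parallel gripper is mounted at the origin on the work surface. World frame = base frame: x ahead of the robot, y to its left, z up, the work surface at z = 0. Lengths are in m, angles in rad, forces in N, time in s.
With the tool pointing down it reaches from about 0.3 to 0.775 m from the base axis. Payload 14.6 kg.
Tool frame: the origin (TCP) lies on the centre line of the jaws, within the pads' length; the fingertips stand 17 mm ahead of it and the grasp point (between the pads) lies 2 mm behind it; z points along the fingers, y is the direction in which the jaws open and shut (so a half turn about z gives the same grasp; the last joint's range is limited). The gripper opens to 94 mm and grips with 3 to 60 N. Pads are 16 mm wide; open, the fingers measure 119 mm over their backs; the gripper's body (75 mm by 177 mm) begins 78 mm behind the grasp point.
Start: joints at [1.068, 0.3, 1.521, -0, 1.321, -0.067], TCP at [0.232, 0.499, 0.222] pointing down, gripper open.
Joint ranges: [-3.03, 3.03], [-0.79, 2.21], [0.23, 2.52], [-1.04, 4.18], [0, 3.07], [-2.55, 2.55]. Speed limits (rad/s): [2.22, 2.22, 2.57, 3.14, 3.14, 3.14].

### API

Orientations are given as a rotation vector (axis times angle).
In Python, from bench import ctrl, vision, finder gives the robot as it stands.
- The arm moves only by the tool servo_tool, never from a script. Its argument "moves" is a list of rows, each an object with "linear": the shift along the tool's x, y, z in mm, a list of three; "rotation": the turn, a rotation vector about the tool's x, y, z in degrees, a list of three; "claw": the opening, from -1 (shut) to 1 (fully open), so that 0 is half open. In form: [{"linear": [dx, dy, dz], "rotation": [ax, ay, az], "claw": claw}, ...]. A call has 1 to 5 rows; each row shifts and turns the commanded pose from where the row before left it, along the tool's axes as they then stand; what a row does not reach is not made up. A row lasts 1/12 s, in which the tool goes at most 41.7 mm and 7.16 degrees, less where a joint would pass 70% of its speed; a pose out of reach is approached as far as the arm can. A call is refused whole if a number of a shift passes 41.7 or a number of a turn 7.16, either way. A call with a gripper value outside its range is refused whole. The fingers move at their own pace and stop on an object; "squeeze" is the grip in N (left out, the last holds). Time passes only in rows, so rows that do not move let the fingers close. It gives the time, the measured TCP pose, the force and the opening at its end, in the units of the state.
- ctrl.sense(): the state, without advancing time (a new reading comes with each control period).
- vision.capture(name): name is "scene" or "top" or "wrist"; returns the picture (480x640x3 uint8, blue, green, red); there is no depth.
- vision.calibration(name): a dict with "intrinsics" (3x3 intrinsics, pixels), "eye" and "rotation" of the camera in the world; the wrist camera has in their place "hand_eye" (4x4, takes a point from camera to tool coordinates, whose origin is the TCP and whose axes are the flange's). Camera axes: x right, y down, z forward; pixel columns grow to the right and rows downward; lengths in m; the calibration is good to about 2 mm. A picture is of the moment at which its call begins: read the wrist's pose just before it. calibration takes no time and is no camera call.
- ctrl.job_done(): hands the job in, once; it reports no verdict.
Trained networks look in the newest picture that a camera, given by its name, has taken for a name from the list of things; names that differ only in an ending like _2 or _b are one class to them, and where a whole thing is asked for, a point or a joint stands for the part that bears it (a point fixed in the world has none). Each returns a list of dicts, best first, with "p" (0 to 1); they miss things now and then, are a little off and sometimes report something else, mostly with a low value. They report only what shows in the picture. A call takes as long as a camera call.
- finder.outline_of(camera, name): "mask" (480x640 bool, what is visible of it) and "rect" ([left, top, width, height] in pixels, round what is visible of it).
- finder.tip_of(camera, name): "point" ([row, column] in pixels: a listed point, or the origin of a listed thing).
The state is a dict: "clock": time; "joints": joint angles; "dq": joint speeds; "joint_efforts": joint torques, N m; "ee_pos": TCP position; "ee_rot": TCP orientation; "ft_force": force on the tool from outside, world axes, zero at the start; "torque": the same for the moment, N m; "opening": opening from 0.0 (shut) to 1.0 (fully open).
Only numpy, scipy, OpenCV 4.12 (cv2) and the standard library are available. Lean on these libraries where they do the work, as an engineer would, in place of code of your own. Each camera call takes 0.05 s, during which the arm holds its last target.

### The job

Close up the small white slide incubator: with the fingertips push its tray, with the two specimen jars riding in it, all the way home, and then push the amber door shut against the front. Do not slam the tray or the door, do not touch or lift the jars and keep them upright, and leave everything else on the bench where it is.

Things in the scene. Friction and masses are not known exactly. Their poses are not given: they have to be found in the camera images.
- incubator: White box-shaped slide incubator, 220 deep (its x) x 190 wide (its y) x 95 mm high, fixed to the bench. Origin: centre of its underside. Its open front lies at its x = -110 mm and looks along its own -x, roughly to the robot. The opening is 126 mm wide, centred; floor top at 10 mm, underside of the roof at 85 mm.
- tray (a joint): How far the tray stands out of the front (m): 0 = fully home, panel flush with the front; at most 0.12. Slides along the incubator's x against about 1.5 N of friction and stays where left. The tray is 120 mm wide; blue front panel 12 mm thick, from 12 to 70 mm above the bench, no handle; low aluminium walls behind, up to 40 mm above the bench.
- tray_front (a point): Centre of the outer face of the tray's blue front panel, 50 mm above the bench; moves with the tray. Its axes are the incubator's; the panel is pushed along +x.
- door (a joint): Opening angle of the door (rad): 0 = shut, parallel to the front; 1.57 = standing straight out towards the robot; at most 1.95. It stays where left (hinge friction about 0.12 N m), has no latch or handle, and seen from above shuts counter-clockwise. The simulation lets it pass through the tray; swinging it across the drawn-out tray is a fault.
- door_hinge (a point): Hinge line of the door at its inner face, 50 mm above the bench, at (-116, 85) mm in the incubator's x, y (left edge). Door: amber plate with black rim, 170 mm wide, 10 mm thick, 7 to 90 mm above the bench. Axes turn with it: the plate runs from here along -y, its outer face looks along -x, 10 mm from here. Shut, its inner face is 6 mm before the front.
- door_push (a point): Point on the outer face of the door, 125 mm from the hinge line and 50 mm above the bench: a good place to push. Axes turn with the door; the outward direction is -x, so the door is shut by pushing along +x of this point.
- jar_red: Small specimen jar with a red cap, 26 mm in diameter, 38 mm high, 35 g, standing loose in the tray's left half (tray floor 18 mm above the bench). Origin: centre of its underside, z up. Not to be touched.
- jar_yellow: The same jar with a yellow cap, in the tray's right half. Not to be touched.
- slide_box: Red box 60 x 85 x 30 mm lying loose on the rear part of the incubator's roof. Origin: centre of its underside. To be left alone.
- wash_bottle: White bottle with a blue cap, 56 mm in diameter, 130 mm high, on the bench. Origin: centre of its underside. To be left alone.
- beaker: Yellow cup, 66 mm across the rim, 75 mm high, on the bench. Origin: centre of its underside. To be left alone.
- tube_rack: Aluminium rack 85 x 130 x 66 mm with three blue-capped tubes (tops at 90 mm), on the bench. Origin: centre of its underside. To be left alone.
- marker: White marker pen with a black cap, about 127 mm long (its x), 15 mm thick, lying on the bench. Origin: on its underside near mid-length. To be left alone.

How it is judged:
On the way, in this order (a step that is already met when the one before it is completed fails the run):
1. the tray is pushed fully home while the door still stands open (value of joint tray below 0.006 m and value of joint door above 0.9 rad), for 0.2 s.
2. the door is pushed shut (value of joint door below 0.05 rad and value of joint tray below 0.006 m), for 0.2 s.
At the end, for the whole second after the job is handed in: The tray is within 6 mm of fully home, the door is within 0.05 rad of shut and at rest, both jars stand upright (within 0.3 rad) at rest on the tray inside the incubator, and every other loose thing is within 30 mm of where it was (all of step 2 and velocity of joint door between -0.05 and 0.05 rad/s and angle between each of jar_red, jar_yellow's own z axis and vertical below 0.3 rad and x of jar_red in the frame of incubator between -0.1 and 0.05 m and height (world z) of each of jar_red, jar_yellow below 0.03 m and x of jar_yellow in the frame of incubator between -0.1 and 0.05 m and linear speed of each of jar_red, jar_yellow below 0.02 m/s and distance of each of slide_box, wash_bottle, beaker, tube_rack, marker from where it was at the start of the episode below 0.03 m); the robot touches nothing.
It fails at once if the door is swung onto the drawn-out tray (door below 0.9 rad with the tray more than 40 mm out) (value of joint door below 0.9 rad and value of joint tray above 0.04 m).
It fails at once if the tray (faster than 0.4 m/s) or the door (faster than 3 rad/s) is slammed (velocity of joint tray below -0.4 m/s or velocity of joint door below -3 rad/s).
It fails at once if a jar is lifted more than 12 mm or tipped over (height (world z) of any of jar_red, jar_yellow above 0.03 m or angle between any of jar_red, jar_yellow's own z axis and vertical above 0.6 rad).
It fails at once if a jar is touched by the robot (contact force between any of the fingers, the arm and jar_red above 0.5 N or contact force between any of the fingers, the arm and jar_yellow above 0.5 N).
It fails at once if another thing on the bench is moved more than 30 mm or tipped (distance of any of slide_box, wash_bottle, beaker, tube_rack, marker from where it was at the start of the episode above 0.03 m or angle between any of slide_box, wash_bottle, beaker, tube_rack, marker's own z axis and vertical above 0.5 rad).
It also fails if it takes over 51 s, if anything falls off the work surface, if the arm or the gripper's body presses on something with over 40 N, if the wrist force passes 120 N, or if a joint passes its speed limit or range.

## Working session

There is one attempt and no reset: what is moved stays moved. The work goes in short steps, Python scripts to look and compute and a tool call to move; the robot and the scene stay as the last step left them, time stands still between calls to the robot, and variables do not carry over. Pictures are saved under pics/ and viewed, and the job is handed in when it is done.

Besides the shell and the picture viewer there is one more tool, called after "Call:" as name([rows], argument=value, ...), one row to a line, values as JSON. servo_tool: Moves the arm, as the interface text tells. Its arguments: {"type":"object","properties":{"moves":{"type":"array"},"squeeze":{"type":"number"}},"required":["moves"]}

```bash
ls; mkdir -p pics; python3 - <<'E'
from bench import ctrl, vision, finder
import cv2,numpy as np
s=ctrl.sense();print({k:np.round(v,3) for k,v in s.items()})
for n in ["scene","top"]:
    im=vision.capture(n);cv2.imwrite(f"pics/{n}0.png",im)
    c=vision.calibration(n);print(n,{k:np.round(v,4).tolist() for k,v in c.items()})
    for t in ["tray_front","door_hinge","door_push","incubator","jar_red","jar_yellow"]:
        r=finder.tip_of(n,t);print(n,t,[(np.round(x["point"],1).tolist(),round(x["p"],2)) for x in r[:2]])
print(ctrl.sense()["clock"])
E
```

```text
pics
{'clock': np.float64(0.0), 'joints': array([ 1.068,  0.3  ,  1.522, -0.   ,  1.321, -0.067]), 'dq': array([-0.002,  0.001,  0.   ,  0.   ,  0.   , -0.   ]), 'joint_efforts': array([ 3.0000e-03, -5.3179e+01, -3.5275e+01,  7.1000e-02,  2.4000e-02,
       -0.0000e+00]), 'ee_pos': array([0.232, 0.498, 0.222]), 'ee_rot': array([-6.790e-01, -3.067e+00,  2.000e-03]), 'ft_force': array([ 0.275, -0.144, -0.403]), 'torque': array([-0.004,  0.016,  0.016]), 'opening': np.float64(1.002)}
scene {'intrinsics': [[623.0467, 0.0, 318.5828], [0.0, 623.0467, 237.0048], [0.0, 0.0, 1.0]], 'eye': [1.4932, -0.0865, 1.2108], 'rotation': [-1.8964, -1.7552, 0.6012]}
scene tray_front [([228.3, 298.6], 0.88)]
scene door_hinge [([260.5, 329.3], 0.61)]
scene door_push [([220.5, 337.2], 0.85)]
scene incubator []
scene jar_red []
scene jar_yellow []
top {'intrinsics': [[538.7978, 0.0, 328.3548], [0.0, 538.7978, 248.3075], [0.0, 0.0, 1.0]], 'eye': [0.4779, -0.0051, 1.3249], 'rotation': [-2.1978, 2.1393, -0.0971]}
top tray_front [([268.0, 353.5], 0.61)]
top door_hinge [([227.1, 325.8], 0.68)]
top door_push [([281.4, 311.8], 0.85)]
top incubator [([191.3, 369.5], 0.66)]
top jar_red [([236.0, 344.6], 0.64)]
top jar_yellow [([240.3, 371.8], 0.39)]
0.7
```

View pics/top0.png

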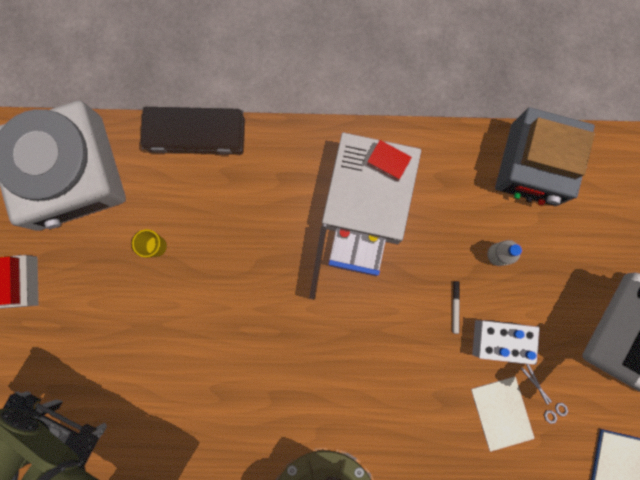

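View pics/scene0.png

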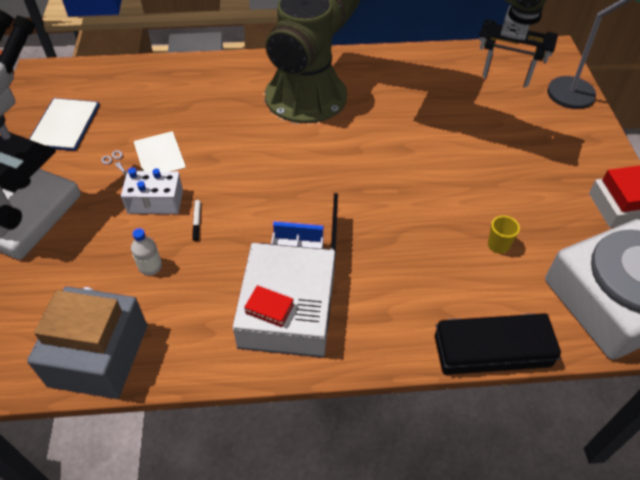

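```bash
cat > h.py <<'E'
from bench import ctrl, vision, finder
import cv2,numpy as np
from scipy.spatial.transform import Rotation as R
def ray(n,rc):
    c=vision.calibration(n);K=np.array(c["intrinsics"]);Rm=cv2.Rodrigues(np.array(c["rotation"],float))[0] if np.size(c["rotation"])==3 else np.array(c["rotation"])
    return np.array(c["eye"]),Rm@np.linalg.inv(K)@np.array([rc[1],rc[0],1.])
def at(n,rc,z):
    e,d=ray(n,rc);return e+d*(z-e[2])/d[2]
def proj(n,P):
    c=vision.calibration(n);Rm=cv2.Rodrigues(np.array(c["rotation"],float))[0]
    q=np.array(c["intrinsics"])@(Rm.T@(np.array(P)-np.array(c["eye"])));return q[:2]/q[2]
E
python3 - <<'E'
from h import *
for n,l in {"scene":{"tray_front":(228.3,298.6),"hinge":(260.5,329.3),"push":(220.5,337.2)},"top":{"tray_front":(268,353.5),"hinge":(227.1,325.8),"push":(281.4,311.8)}}.items():
    for k,v in l.items(): print(n,k,at(n,v,.05).round(4))
print("inc",at("top",(191.3,369.5),0),"jr",at("top",(236,344.6),.018),at("top",(240.3,371.8),.018))
im=cv2.imread("pics/top0.png")[120:340,260:460];cv2.imwrite("pics/topz.png",cv2.resize(im,None,fx=2.7,fy=2.7,interpolation=cv2.INTER_CUBIC))
E
```

```text
scene tray_front [ 0.5545 -0.0535  0.05  ]
scene hinge [0.6549 0.0112 0.05  ]
scene push [0.5372 0.041  0.05  ]
top tray_front [ 0.5557 -0.0555  0.05  ]
top hinge [0.6516 0.0128 0.05  ]
top push [0.5213 0.0423 0.05  ]
inc [ 0.7513082  -0.09301866  0.        ] jr [ 0.63523381 -0.03327315  0.018     ] [ 0.62643907 -0.09984475  0.018     ]
```

View pics/topz.png

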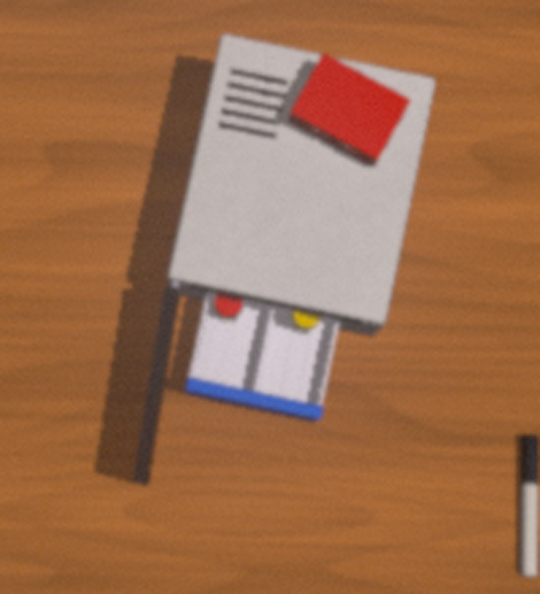

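The top view shows the white roof, with corners at about (343,133), (421,149), (323,224) and (402,240). The blue panel edge is at about (329–379, 263–272) and the door plate runs from (324,226) to (313,298). Both jar caps lie just in front of the roof edge. Next I'll compute the incubator frame.

```bash
python3 - <<'E'
from h import *
c=[(223,35),(435,78),(385,325),(170,282)]
P=np.array([at("top",(y/2.7+120,x/2.7+260),.095) for x,y in c])[:,:2]
print(P.round(4)); ctr=P.mean(0)
u=(P[0]-P[3]+P[1]-P[2]);v=(P[0]-P[1]+P[3]-P[2])
ya=np.arctan2(u[1],u[0]);yb=np.arctan2(-v[0],v[1]);print("ctr",ctr,"yaw",ya,yb,np.linalg.norm(u)/2,np.linalg.norm(v)/2)
# panel top edge z=.07, front edge
a=at("top",(388/2.7+120,187/2.7+260),.07);b=at("top",(416/2.7+120,321/2.7+260),.07);print("panel",a,b,np.arctan2(-(a-b)[0],(a-b)[1]),np.linalg.norm(a-b))
yaw=(ya+yb)/2
Rm=np.array([[np.cos(yaw),-np.sin(yaw)],[np.sin(yaw),np.cos(yaw)]])
h=ctr+Rm@[-.116,.085];print("hinge",h)
for q in [(.5545,-.0535),(.5557,-.0555)]: print("tf in inc",Rm.T@(np.array(q)-ctr))
e=at("top",(483/2.7+120,141/2.7+260),.09);print("door tip",e, Rm.T@(e[:2]-ctr),"inc");d=Rm.T@(e[:2]-h);print("door ang",np.arctan2(-d[0],-d[1]))
s=ctrl.sense();T=R.from_rotvec(s["ee_rot"]).as_matrix();print(T.round(3))
E
```

```text
[[ 0.8687 -0.021 ]
 [ 0.8352 -0.205 ]
 [ 0.6194 -0.1649]
 [ 0.6514  0.0188]]
ctr [ 0.7436893  -0.09301139] yaw -0.18265222046216503 -0.1761567725431036 0.22020801277324764 0.18675840865588447
panel [0.56295098 0.00204105 0.07      ] [ 0.5418768  -0.11410656  0.07      ] -0.1794903906771741 0.11804401615922647
hinge [0.64471879 0.01132384]
tf in inc [-0.19320339  0.00511761]
tf in inc [-0.19166576  0.00336384]
door tip [0.48012591 0.0386174  0.09      ] [-0.28282156  0.08248495] inc
door ang 1.5557211662717045
[[-0.907  0.422  0.   ]
 [ 0.422  0.907  0.   ]
 [ 0.     0.    -1.   ]]
```

```bash
cat >> h.py <<'E'
yaw=-.1794;ctr=np.array([.7437,-.0930])
Rm=np.array([[np.cos(yaw),-np.sin(yaw)],[np.sin(yaw),np.cos(yaw)]])
def st():
    s=ctrl.sense();p=np.array(s["ee_pos"]);T=R.from_rotvec(s["ee_rot"]).as_matrix()
    print("t",round(s["clock"],2),"inc xy",(Rm.T@(p[:2]-ctr)).round(4),"z",p[2].round(4),"toolx ang",np.degrees(np.arctan2(T[1,0],T[0,0])).round(2),"F",np.round(s["ft_force"],1),"Finc",(Rm.T@np.array(s["ft_force"])[:2]).round(1),"op",round(s["opening"],3))
    return s,p,T
E
python3 -c "
from h import *
st()"
```

```text
t 0.7 inc xy [-0.6089  0.4908] z 0.2225 toolx ang 155.03 F [-1.   1.2  1.1] Finc [-1.2  1. ] op 1.001
```

Call:
servo_tool([
  {"linear": [0,0,0],"rotation": [0,0,-7],"claw": -1},
  {"linear": [0,0,0],"rotation": [0,0,-7],"claw": -1},
  {"linear": [0,0,0],"rotation": [0,0,-0.7],"claw": -1},
  {"linear": [0,0,0],"rotation": [0,0,0],"claw": -1},
])

```text
clock: 1.03
ee_pos: [0.2322, 0.4986, 0.2225]
ee_rot: [-0.285, -3.129, -0.0]
ft_force: [1.0, 0.4, 0.1]
opening: 0.752
```

```bash
python3 -c "
from h import *
st()"
```

```text
t 1.03 inc xy [-0.6089  0.4908] z 0.2225 toolx ang 169.58 F [1.  0.4 0.1] Finc [0.9 0.6] op 0.752
```

Call:
servo_tool([
  {"linear": [-24,-33,0],"rotation": [0,0,0],"claw": -1},
  {"linear": [-24,-33,0],"rotation": [0,0,0],"claw": -1},
  {"linear": [-24,-33,0],"rotation": [0,0,0],"claw": -1},
  {"linear": [-24,-33,0],"rotation": [0,0,0],"claw": -1},
  {"linear": [-24,-33,0],"rotation": [0,0,0],"claw": -1},
])

```text
clock: 1.45
ee_pos: [0.3211, 0.3131, 0.2226]
ee_rot: [0.287, 3.128, 0.0]
ft_force: [1.0, 0.1, 0.0]
opening: 0.398
```

Call:
servo_tool([
  {"linear": [-24,-33,0],"rotation": [0,0,0],"claw": -1},
  {"linear": [-24,-33,0],"rotation": [0,0,0],"claw": -1},
  {"linear": [-24,-33,0],"rotation": [0,0,0],"claw": -1},
  {"linear": [-24,-33,0],"rotation": [0,0,0],"claw": -1},
  {"linear": [-24,-33,0],"rotation": [0,0,0],"claw": -1},
])

```text
clock: 1.87
ee_pos: [0.4099, 0.1292, 0.2228]
ee_rot: [0.288, 3.128, 0.0]
ft_force: [1.6, 0.3, -0.1]
opening: 0.041
```

Call:
servo_tool([
  {"linear": [-20,-33,0],"rotation": [0,0,0],"claw": -1},
  {"linear": [-20,-33,0],"rotation": [0,0,0],"claw": -1},
  {"linear": [-20,-33,0],"rotation": [0,0,0],"claw": -1},
  {"linear": [-20,-33,0],"rotation": [0,0,0],"claw": -1},
  {"linear": [-10,-29,0],"rotation": [0,0,0],"claw": -1},
])

```text
clock: 2.28
ee_pos: [0.4702, -0.0459, 0.2225]
ee_rot: [0.29, 3.128, -0.0]
ft_force: [0.7, 1.3, -0.3]
opening: 0.005
```

```bash
python3 -c "
from h import *
st()
im=vision.capture('top')
cv2.imwrite('pics/top1.png',cv2.resize(im[120:380,240:480],None,fx=2.3,fy=2.3))
st()"
```

```text
t 2.28 inc xy [-0.2775 -0.0024] z 0.2225 toolx ang 169.42 F [ 0.7  1.3 -0.3] Finc [0.4 1.4] op 0.005
t 2.33 inc xy [-0.2768 -0.0057] z 0.2223 toolx ang 169.33 F [-0.3 -0.8 -1.1] Finc [-0.2 -0.9] op 0.007
```

View pics/top1.png

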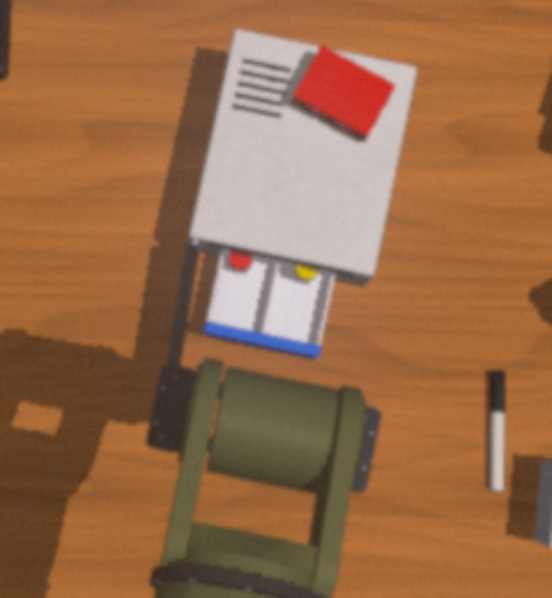

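The picture shows the gripper in front of the blue panel (about (205–320, 325–355) in the crop). The door is beside it, under the body's left end. The body will stay about 35 mm above the door's top when lowered, so I'll go down.

Call:
servo_tool([
  {"linear": [0,4,40],"rotation": [0,0,0],"claw": -1},
  {"linear": [0,0,40],"rotation": [0,0,0],"claw": -1},
  {"linear": [0,0,40],"rotation": [0,0,0],"claw": -1},
  {"linear": [0,0,40],"rotation": [0,0,0],"claw": -1},
  {"linear": [0,0,12],"rotation": [0,0,0],"claw": -1},
])

```text
clock: 2.75
ee_pos: [0.4675, -0.039, 0.0456]
ee_rot: [-0.288, -3.122, -0.001]
ft_force: [0.0, 0.5, -0.1]
opening: 0.006
```

Call:
servo_tool([
  {"linear": [-20,0,0],"rotation": [0,0,0],"claw": -1},
  {"linear": [-20,0,0],"rotation": [0,0,0],"claw": -1},
  {"linear": [-10,0,0],"rotation": [0,0,0],"claw": -1},
  {"linear": [-5,0,0],"rotation": [0,0,0],"claw": -1},
  {"linear": [0,0,0],"rotation": [0,0,0],"claw": -1},
])

```text
clock: 3.17
ee_pos: [0.5246, -0.0493, 0.0503]
ee_rot: [0.285, 3.129, -0.0]
ft_force: [-0.0, 0.7, -0.6]
opening: 0.004
```

```bash
python3 -c "
from h import *
st()
im=vision.capture('scene')
cv2.imwrite('pics/s1.png',cv2.resize(im[150:330,200:400],None,fx=3,fy=3))
im=vision.capture('wrist')
cv2.imwrite('pics/w1.png',im)
st()"
```

```text
t 3.17 inc xy [-0.2234  0.0039] z 0.0503 toolx ang 169.58 F [-0.   0.7 -0.6] Finc [-0.2  0.7] op 0.004
t 3.27 inc xy [-0.2244  0.0039] z 0.0503 toolx ang 169.65 F [-0.4  0.7 -0.1] Finc [-0.5  0.6] op 0.004
```

View pics/s1.png

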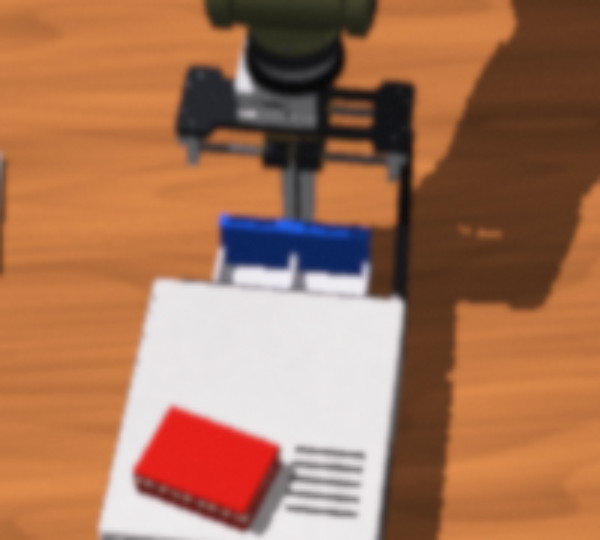

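View pics/w1.png

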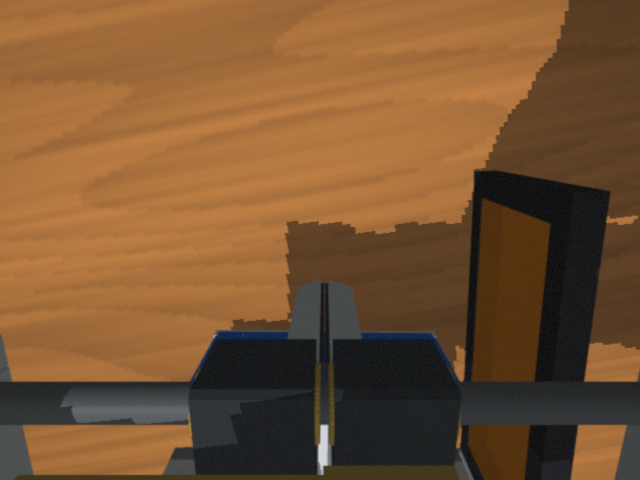

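The scene view shows the closed fingers just in front of the centre of the blue panel, with the door clear to the right in the picture. I'll push slowly, about 0.07 m/s.

Call:
servo_tool([
  {"linear": [-3,0,0],"rotation": [0,0,0],"claw": -1},
  {"linear": [-5,0,0],"rotation": [0,0,0],"claw": -1},
  {"linear": [-5,0,0],"rotation": [0,0,0],"claw": -1},
  {"linear": [-5,0,0],"rotation": [0,0,0],"claw": -1},
  {"linear": [-5,0,0],"rotation": [0,0,0],"claw": -1},
])

```text
clock: 3.68
ee_pos: [0.5472, -0.0534, 0.0505]
ee_rot: [-0.281, -3.129, 0.0]
ft_force: [-1.9, -0.1, 0.9]
opening: 0.002
```

Call:
servo_tool([
  {"linear": [-5,0,0],"rotation": [0,0,0],"claw": -1},
  {"linear": [-5,0,0],"rotation": [0,0,0],"claw": -1},
  {"linear": [-5,0,0],"rotation": [0,0,0],"claw": -1},
  {"linear": [-5,0,0],"rotation": [0,0,0],"claw": -1},
  {"linear": [-5,0,0],"rotation": [0,0,0],"claw": -1},
])

```text
clock: 4.1
ee_pos: [0.5718, -0.058, 0.0504]
ee_rot: [-0.281, -3.129, 0.0]
ft_force: [-2.4, -1.0, 1.3]
opening: 0.007
```

Call:
servo_tool([
  {"linear": [-5,0,0],"rotation": [0,0,0],"claw": -1},
  {"linear": [-5,0,0],"rotation": [0,0,0],"claw": -1},
  {"linear": [-5,0,0],"rotation": [0,0,0],"claw": -1},
  {"linear": [-5,0,0],"rotation": [0,0,0],"claw": -1},
  {"linear": [-5,0,0],"rotation": [0,0,0],"claw": -1},
])

```text
clock: 4.52
ee_pos: [0.5965, -0.0623, 0.0504]
ee_rot: [-0.281, -3.129, 0.0]
ft_force: [-2.2, -0.6, -0.2]
opening: 0.005
```

```bash
python3 -c "
from h import *
st()
im=vision.capture('top')
cv2.imwrite('pics/top2.png',cv2.resize(im[120:340,260:460],None,fx=2.7,fy=2.7))
st()"
```

```text
t 4.52 inc xy [-0.1504  0.0039] z 0.0504 toolx ang 169.73 F [-2.2 -0.6 -0.2] Finc [-2. -1.] op 0.005
t 4.57 inc xy [-0.1496  0.0039] z 0.0505 toolx ang 169.73 F [ 0.2 -1.3  0.9] Finc [ 0.4 -1.3] op 0.005
```

View pics/top2.png

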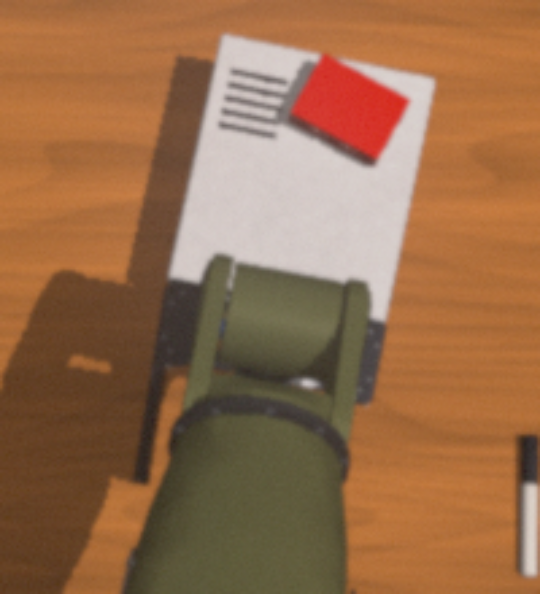

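The top view shows the gripper at the incubator front and the door unmoved. The -2 N reading fits the tray's friction, so I'll continue.

Call:
servo_tool([
  {"linear": [-5,0,0],"rotation": [0,0,0],"claw": -1},
  {"linear": [-5,0,0],"rotation": [0,0,0],"claw": -1},
  {"linear": [-5,0,0],"rotation": [0,0,0],"claw": -1},
  {"linear": [-3,0,0],"rotation": [0,0,0],"claw": -1},
  {"linear": [-2,0,0],"rotation": [0,0,0],"claw": -1},
])

```text
clock: 4.98
ee_pos: [0.6161, -0.0659, 0.0504]
ee_rot: [0.281, 3.129, -0.0]
ft_force: [-1.8, -0.5, 0.8]
opening: 0.004
```

Call:
servo_tool([
  {"linear": [-2,0,0],"rotation": [0,0,0],"claw": -1},
  {"linear": [-2,0,0],"rotation": [0,0,0],"claw": -1},
  {"linear": [-2,0,0],"rotation": [0,0,0],"claw": -1},
])

```text
clock: 5.23
ee_pos: [0.6217, -0.0669, 0.0504]
ee_rot: [-0.281, -3.129, 0.0]
ft_force: [-1.4, -1.3, 0.3]
opening: 0.007
```

```bash
python3 -c "
from h import *
st()"
```

```text
t 5.23 inc xy [-0.1247  0.0039] z 0.0504 toolx ang 169.73 F [-1.4 -1.3  0.3] Finc [-1.1 -1.5] op 0.007
```

Call:
servo_tool([
  {"linear": [-2,0,0],"rotation": [0,0,0],"claw": -1},
  {"linear": [-2,0,0],"rotation": [0,0,0],"claw": -1},
])

```text
clock: 5.4
ee_pos: [0.6257, -0.0677, 0.0505]
ee_rot: [-0.281, -3.129, 0.0]
ft_force: [-1.9, -1.1, 0.0]
opening: 0.004
```

Call:
servo_tool([
  {"linear": [-1,0,0],"rotation": [0,0,0],"claw": -1},
  {"linear": [-1,0,0],"rotation": [0,0,0],"claw": -1},
])

```text
clock: 5.57
ee_pos: [0.6276, -0.068, 0.0505]
ee_rot: [0.281, 3.129, -0.0]
ft_force: [-1.4, -0.7, -0.2]
opening: 0.007
```

Call:
servo_tool([
  {"linear": [-1,0,0],"rotation": [0,0,0],"claw": -1},
  {"linear": [-1,0,0],"rotation": [0,0,0],"claw": -1},
])

```text
clock: 5.73
ee_pos: [0.6292, -0.0683, 0.0504]
ee_rot: [-0.281, -3.128, -0.0]
ft_force: [-15.8, 1.3, 8.8]
opening: 0.007
```

The force jumped to 16 N at inc x = -0.117, where the home stop should be. I'll ease off and retract, then rise and cross over the door.

Call:
servo_tool([
  {"linear": [0,0,0],"rotation": [0,0,0],"claw": -1},
  {"linear": [0,0,0],"rotation": [0,0,0],"claw": -1},
  {"linear": [5,0,0],"rotation": [0,0,0],"claw": -1},
  {"linear": [20,0,0],"rotation": [0,0,0],"claw": -1},
  {"linear": [30,0,0],"rotation": [0,0,0],"claw": -1},
])

```text
clock: 6.15
ee_pos: [0.5757, -0.0585, 0.0504]
ee_rot: [0.281, 3.127, 0.0]
ft_force: [0.1, -0.2, -0.2]
opening: 0.006
```

Call:
servo_tool([
  {"linear": [30,0,0],"rotation": [0,0,0],"claw": -1},
  {"linear": [20,0,-30],"rotation": [0,0,0],"claw": -1},
  {"linear": [15,0,-40],"rotation": [0,0,0],"claw": -1},
  {"linear": [0,0,-40],"rotation": [0,0,0],"claw": -1},
  {"linear": [0,0,0],"rotation": [0,0,0],"claw": -1},
])

```text
clock: 6.57
ee_pos: [0.514, -0.0471, 0.1671]
ee_rot: [0.28, 3.117, -0.001]
ft_force: [0.9, -0.4, 0.7]
opening: 0.008
```

```bash
python3 -c "
from h import *
st()
im=vision.capture('top')
cv2.imwrite('pics/top3.png',cv2.resize(im[120:340,260:460],None,fx=2.7,fy=2.7))
im=vision.capture('scene')
cv2.imwrite('pics/s3.png',cv2.resize(im[150:330,200:400],None,fx=3,fy=3))
print(finder.tip_of('scene','tray_front'),finder.tip_of('top','door_push'))
st()"
```

```text
t 6.57 inc xy [-0.2342  0.0041] z 0.1671 toolx ang 169.75 F [ 0.9 -0.4  0.7] Finc [ 1.  -0.3] op 0.008
[{'point': [220.2, 335.6], 'p': 0.56}] []
t 6.77 inc xy [-0.2368  0.0039] z 0.1584 toolx ang 169.73 F [-0.4  0.2 -1. ] Finc [-0.4  0.1] op 0.006
```

View pics/top3.png

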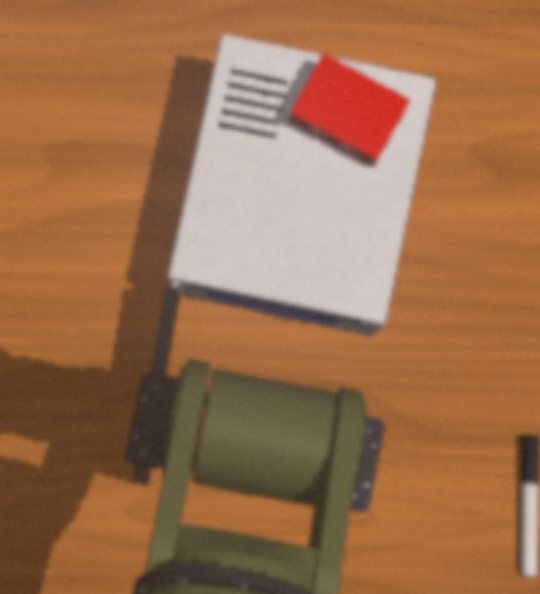

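View pics/s3.png

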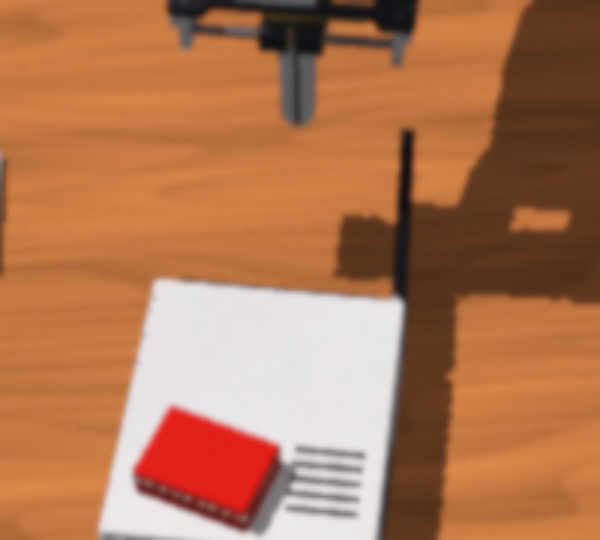

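The panel is now flush: only a blue strip shows under the roof edge, at about (185–380, 285–325), and the slide box is unmoved. The door is still standing out. I'll cross over it and go down on its outer side.

Call:
servo_tool([
  {"linear": [0,35,0],"rotation": [0,0,0],"claw": -1},
  {"linear": [0,35,0],"rotation": [0,0,0],"claw": -1},
  {"linear": [0,35,0],"rotation": [0,0,0],"claw": -1},
  {"linear": [0,31,0],"rotation": [0,0,0],"claw": -1},
  {"linear": [0,0,0],"rotation": [0,0,0],"claw": -1},
])

```text
clock: 7.18
ee_pos: [0.5358, 0.091, 0.1575]
ee_rot: [-0.276, -3.127, -0.0]
ft_force: [0.0, -0.4, -0.6]
opening: 0.008
```

Call:
servo_tool([
  {"linear": [0,0,35],"rotation": [0,0,0],"claw": -1},
  {"linear": [0,0,35],"rotation": [0,0,0],"claw": -1},
  {"linear": [0,0,35],"rotation": [0,0,0],"claw": -1},
  {"linear": [0,0,3],"rotation": [0,0,0],"claw": -1},
  {"linear": [0,0,0],"rotation": [0,0,0],"claw": -1},
])

```text
clock: 7.6
ee_pos: [0.5347, 0.0864, 0.0494]
ee_rot: [-0.281, -3.124, 0.001]
ft_force: [0.7, 0.5, -0.2]
opening: 0.008
```

```bash
python3 -c "
from h import *
st()
im=vision.capture('scene')
cv2.imwrite('pics/s4.png',cv2.resize(im[150:330,200:400],None,fx=3,fy=3))
st()"
```

```text
t 7.6 inc xy [-0.2377  0.1392] z 0.0494 toolx ang 169.72 F [ 0.7  0.5 -0.2] Finc [0.6 0.7] op 0.008
t 7.65 inc xy [-0.2365  0.1396] z 0.0515 toolx ang 169.72 F [0.  0.1 0.9] Finc [-0.   0.2] op 0.007
```

View pics/s4.png

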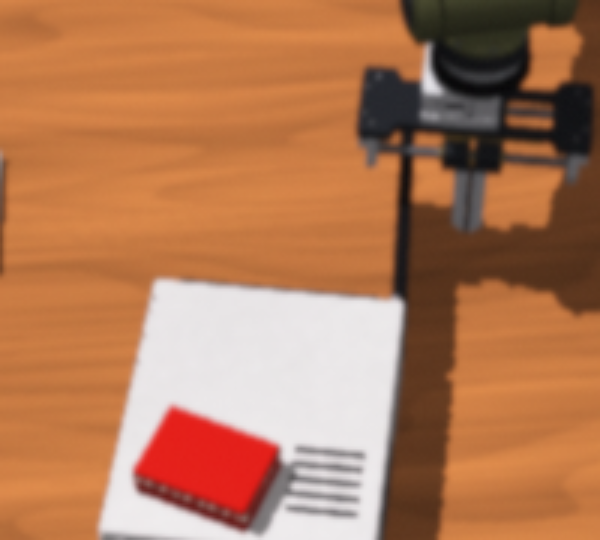

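The fingers stand on the outer (left) side of the door, down near its free part. I'll work out the arc rows now.

```bash
python3 -c "
from h import *
H=np.array([-.116,.085]);p=np.array([-.2365,.1396])
for th in list(np.arange(1.62,0.05,-.07))+[.0]:
    d=np.array([-np.sin(th),-np.cos(th)]);n=np.array([-np.cos(th),np.sin(th)])
    q=H+d*.12+n*(.010+.007*abs(n[0])+.0125*abs(n[1]))
    D=(q-p)*1000;p=q;print(round(th,2),q.round(4),'tool',(-D[0]).round(1),D[1].round(1))
"
```

```text
1.62 [-0.2347  0.1137] tool -1.8 -25.9
1.55 [-0.2364  0.1051] tool 1.7 -8.6
1.48 [-0.2376  0.0971] tool 1.2 -8.0
1.41 [-0.2382  0.0889] tool 0.6 -8.2
1.34 [-0.2383  0.0807] tool 0.0 -8.3
1.27 [-0.2377  0.0724] tool -0.5 -8.3
1.2 [-0.2366  0.0641] tool -1.1 -8.3
1.13 [-0.2349  0.0558] tool -1.7 -8.3
1.06 [-0.2326  0.0476] tool -2.3 -8.2
0.99 [-0.2297  0.0395] tool -2.9 -8.1
0.92 [-0.2261  0.0315] tool -3.5 -7.9
0.85 [-0.222   0.0238] tool -4.1 -7.7
0.78 [-0.2173  0.0164] tool -4.7 -7.4
0.71 [-0.212   0.0093] tool -5.3 -7.1
0.64 [-0.2062  0.0025] tool -5.8 -6.8
0.57 [-0.1998 -0.0038] tool -6.4 -6.3
0.5 [-0.193  -0.0097] tool -6.9 -5.9
0.43 [-0.1856 -0.0151] tool -7.3 -5.4
0.36 [-0.1779 -0.0199] tool -7.7 -4.8
0.29 [-0.1697 -0.0242] tool -8.1 -4.3
0.22 [-0.1613 -0.0278] tool -8.5 -3.6
0.15 [-0.1525 -0.0308] tool -8.8 -3.0
0.08 [-0.1435 -0.0332] tool -9.0 -2.3
0.0 [-0.133 -0.035] tool -10.5 -1.8
```

Call:
servo_tool([
  {"linear": [0,-10,0],"rotation": [0,0,0],"claw": -1},
  {"linear": [0,-10,0],"rotation": [0,0,0],"claw": -1},
  {"linear": [0,-6,0],"rotation": [0,0,0],"claw": -1},
  {"linear": [0,-5,0],"rotation": [0,0,0],"claw": -1},
  {"linear": [0,-5,0],"rotation": [0,0,0],"claw": -1},
])

```text
clock: 8.07
ee_pos: [0.5298, 0.0506, 0.0522]
ee_rot: [0.282, 3.128, 0.0]
ft_force: [0.1, 2.3, 0.6]
opening: 0.002
```

Call:
servo_tool([
  {"linear": [1,-7,0],"rotation": [0,0,0],"claw": -1},
  {"linear": [0,-8,0],"rotation": [0,0,0],"claw": -1},
  {"linear": [0,-8,0],"rotation": [0,0,0],"claw": -1},
  {"linear": [0,-8,0],"rotation": [0,0,0],"claw": -1},
  {"linear": [-1,-8,0],"rotation": [0,0,0],"claw": -1},
])

```text
clock: 8.48
ee_pos: [0.5223, 0.0122, 0.0514]
ee_rot: [-0.281, -3.129, -0.0]
ft_force: [-0.2, 2.2, 0.0]
opening: 0.006
```

```bash
python3 -c "
from h import *
st()
im=vision.capture('scene')
cv2.imwrite('pics/s5.png',cv2.resize(im[150:330,200:400],None,fx=3,fy=3))
"
```

```text
t 8.48 inc xy [-0.2366  0.0641] z 0.0514 toolx ang 169.73 F [-0.2  2.2  0. ] Finc [-0.6  2.1] op 0.006
```

View pics/s5.png

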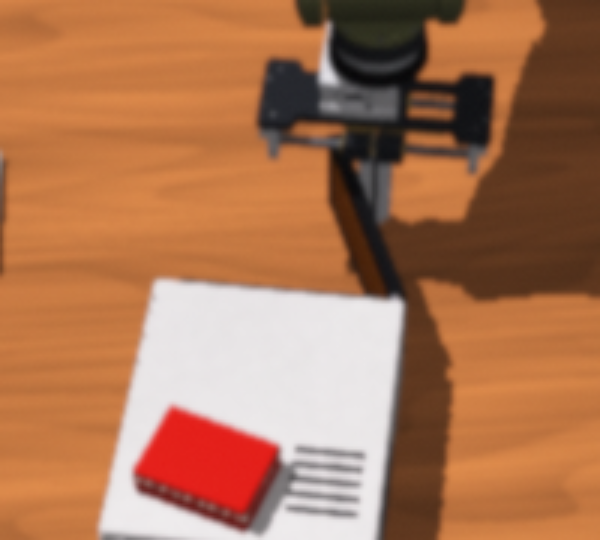

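The door is swinging as planned, with about 2 N at the fingertip. The position matches the arc at 1.20 rad, so I'll continue.

Call:
servo_tool([
  {"linear": [-2,-8,0],"rotation": [0,0,0],"claw": -1},
  {"linear": [-2,-8,0],"rotation": [0,0,0],"claw": -1},
  {"linear": [-3,-8,0],"rotation": [0,0,0],"claw": -1},
  {"linear": [-3,-8,0],"rotation": [0,0,0],"claw": -1},
  {"linear": [-4,-8,0],"rotation": [0,0,0],"claw": -1},
])

```text
clock: 8.95
ee_pos: [0.5294, -0.0297, 0.0514]
ee_rot: [-0.281, -3.129, -0.0]
ft_force: [0.1, 2.0, -0.1]
opening: 0.008
```

Call:
servo_tool([
  {"linear": [-5,-7,0],"rotation": [0,0,0],"claw": -1},
  {"linear": [-5,-7,0],"rotation": [0,0,0],"claw": -1},
  {"linear": [-6,-7,0],"rotation": [0,0,0],"claw": -1},
  {"linear": [-6,-6,0],"rotation": [0,0,0],"claw": -1},
  {"linear": [-7,-6,0],"rotation": [0,0,0],"claw": -1},
])

```text
clock: 9.37
ee_pos: [0.5524, -0.0672, 0.0514]
ee_rot: [-0.281, -3.129, -0.0]
ft_force: [-0.6, 1.8, -0.4]
opening: 0.009
```

```bash
python3 -c "
from h import *
st()"
```

```text
t 9.37 inc xy [-0.1929 -0.0088] z 0.0514 toolx ang 169.73 F [-0.6  1.8 -0.4] Finc [-0.9  1.7] op 0.009
```

Call:
servo_tool([
  {"linear": [-7,-5,0],"rotation": [0,0,0],"claw": -1},
  {"linear": [-8,-5,0],"rotation": [0,0,0],"claw": -1},
  {"linear": [-8,-4,0],"rotation": [0,0,0],"claw": -1},
  {"linear": [-7,-3,0],"rotation": [0,0,0],"claw": -1},
  {"linear": [-6,-2,0],"rotation": [0,0,0],"claw": -1},
])

```text
clock: 9.78
ee_pos: [0.5847, -0.0921, 0.0514]
ee_rot: [-0.281, -3.129, 0.0]
ft_force: [-0.6, 1.8, 0.7]
opening: 0.008
```

```bash
python3 -c "
from h import *
st()"
```

```text
t 9.78 inc xy [-0.1566 -0.0275] z 0.0514 toolx ang 169.72 F [-0.6  1.8  0.7] Finc [-0.9  1.6] op 0.008
```

Call:
servo_tool([
  {"linear": [-5,-1,0],"rotation": [0,0,0],"claw": -1},
  {"linear": [-5,-1,0],"rotation": [0,0,0],"claw": -1},
  {"linear": [-5,0,0],"rotation": [0,0,0],"claw": -1},
  {"linear": [-3,0,0],"rotation": [0,0,0],"claw": -1},
  {"linear": [-2,0,0],"rotation": [0,0,0],"claw": -1},
])

```text
clock: 10.2
ee_pos: [0.6036, -0.0971, 0.0514]
ee_rot: [-0.281, -3.129, 0.0]
ft_force: [-1.6, 0.6, -0.6]
opening: 0.003
```

Call:
servo_tool([
  {"linear": [-1,0,0],"rotation": [0,0,0],"claw": -1},
  {"linear": [-1,0,0],"rotation": [0,0,0],"claw": -1},
])

```text
clock: 10.37
ee_pos: [0.6053, -0.0974, 0.0514]
ee_rot: [-0.281, -3.129, 0.0]
ft_force: [-1.2, -0.3, -0.3]
opening: 0.006
```

Call:
servo_tool([
  {"linear": [-1,0,0],"rotation": [0,0,0],"claw": -1},
  {"linear": [-1,0,0],"rotation": [0,0,0],"claw": -1},
])

```text
clock: 10.53
ee_pos: [0.6072, -0.0978, 0.0515]
ee_rot: [-0.281, -3.129, -0.0]
ft_force: [-2.7, 0.3, -0.1]
opening: 0.004
```

Call:
servo_tool([
  {"linear": [-1,0,0],"rotation": [0,0,0],"claw": -1},
])

```text
clock: 10.62
ee_pos: [0.6073, -0.0978, 0.0514]
ee_rot: [-0.281, -3.126, -0.0]
ft_force: [-18.3, 2.2, 9.4]
opening: 0.002
```

Call:
servo_tool([
  {"linear": [-1,0,0],"rotation": [0,0,0],"claw": -1},
])

```text
clock: 10.7
ee_pos: [0.6073, -0.0978, 0.0514]
ee_rot: [-0.281, -3.124, -0.001]
ft_force: [-28.2, 3.8, 15.5]
opening: 0.003
```

```bash
python3 -c "
from h import *
st()"
```

```text
t 10.7 inc xy [-0.1333 -0.0291] z 0.0514 toolx ang 169.73 F [-28.2   3.8  15.5] Finc [-28.4  -1.3] op 0.003
```

The door is against its stop: inc x = -0.1333 (I expected -0.133) with 28 N. I'll hold briefly, back off and check.

Call:
servo_tool([
  {"linear": [0,0,0],"rotation": [0,0,0],"claw": -1},
  {"linear": [2,0,0],"rotation": [0,0,0],"claw": -1},
  {"linear": [5,0,0],"rotation": [0,0,0],"claw": -1},
  {"linear": [20,0,0],"rotation": [0,0,0],"claw": -1},
  {"linear": [30,0,0],"rotation": [0,0,0],"claw": -1},
])

```text
clock: 11.12
ee_pos: [0.5534, -0.0881, 0.0514]
ee_rot: [0.281, 3.127, -0.0]
ft_force: [0.2, -0.2, 1.1]
opening: 0.005
```

Call:
servo_tool([
  {"linear": [40,0,-10],"rotation": [0,0,0],"claw": -1},
  {"linear": [40,0,-30],"rotation": [0,0,0],"claw": -1},
  {"linear": [30,0,-40],"rotation": [0,0,0],"claw": -1},
  {"linear": [0,0,-20],"rotation": [0,0,0],"claw": -1},
  {"linear": [0,0,0],"rotation": [0,0,0],"claw": -1},
])

```text
clock: 11.53
ee_pos: [0.4573, -0.0706, 0.1442]
ee_rot: [0.28, 3.121, -0.002]
ft_force: [0.2, 0.4, 0.9]
opening: 0.005
```

```bash
python3 -c "
from h import *
st()
im=vision.capture('top');cv2.imwrite('pics/top6f.png',im)
cv2.imwrite('pics/top6.png',cv2.resize(im[120:340,260:460],None,fx=2.7,fy=2.7))
im=vision.capture('scene')
cv2.imwrite('pics/s6.png',im)
print(at('top',(298,313),.05))
for y in (.085,-.085):
  for x in(-.116,-.126):
    P=np.r_[ctr+Rm@[x,y],.09]; print((proj('top',P)-[260,120])*2.7)
"
```

```text
t 11.53 inc xy [-0.2858 -0.0291] z 0.1442 toolx ang 169.74 F [0.2 0.4 0.9] Finc [0.1 0.4] op 0.005
[0.48233304 0.03826439 0.05      ]
[178.64372994 290.80484551]
[176.24060185 302.15368289]
[373.66288497 331.20803556]
[371.3978186  342.62630473]
```

View pics/top6.png

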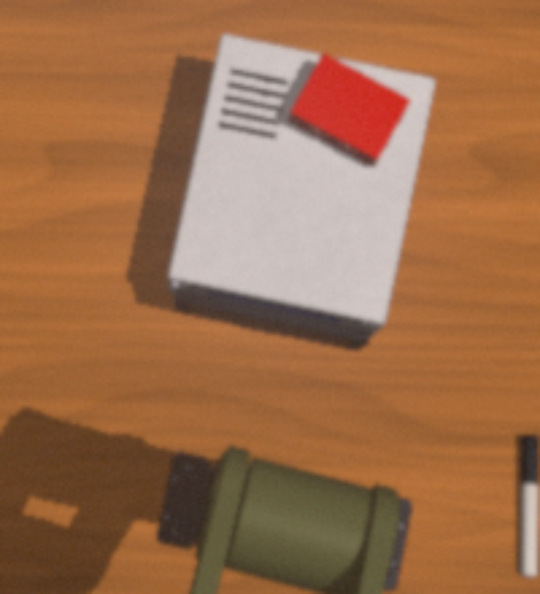

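View pics/s6.png

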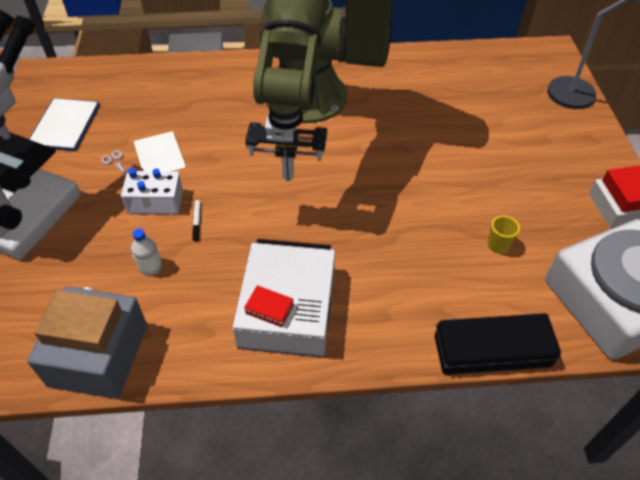

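The door lies parallel against the front (black rim from about (175,300) to (368,345) in the crop). The slide box, bottle, beaker, rack and marker are where they were, and the arm is clear. I'm handing the job in.

```bash
python3 -c "
from h import *
print(ctrl.job_done()); st()"
```

```text
the job is handed in; nothing more can be done
None
the job is handed in; nothing more can be done
```

The tray is home and the door is shut. I pushed the tray with closed fingertips at about 0.06 m/s until it met its stop. Then I crossed over the door and swept it shut in an arc at about 0.8 rad/s. The job was handed in at about 11.6 s.

- **Tray:** the force rose to about 16 N at incubator x = -0.117, where the home stop should be. The next top view showed the panel flush.
- **Door:** it met its stop at x = -0.1333 (expected -0.133), where the force reached about 28 N. After I backed off, the top view showed it parallel to the front.
- **Other things:** the last scene and top views show the slide box, bottle, beaker, rack and marker unmoved, and the arm clear of everything.
- **Not checked:** the jars cannot be seen behind the shut door, so I could not confirm that they still stand upright. Only the gentle push suggests it.
- **Disagreed:** after the tray was home, the networks gave a wrong point for `tray_front` in the scene view (p = 0.56) and found no `door_push` in the top view. I relied on the geometry and the force readings instead.

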